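Lay the petrified wood round down and shut the display case

TASK

The polished petrified wood round stands too tall in the clear display case for the door to close over it. With your fingertips push it over backwards, so that it lies flat on the cork with its polished, ringed face up; then push the raised clear door over so that it swings fully shut on the case. Do not grip or lift the round, push it lightly, and leave all the other things where they are.

Things in the scene. Friction and masses are not known exactly. Their poses are not given: they have to be found in the camera images.
- case: Shallow clear display case fixed to the ledge, 180 (x) x 250 (y) x 48 mm high, open-topped, walls 5 mm, cork floor 8 mm above the ledge. Origin: centre of its underside; z up. The door's hinge runs along y on top of its +x wall (x = +90 mm, z = 48 mm). The round stands inside in the -x half.
- case_door (a joint): Hinge of the clear swing door, rad: 0 = shut (lying flat on the case rim), 1.57 = upright, limit 1.9; starts open at 1.55 to 1.85. Its stiff, damped hinge keeps it where it is left within about 0.35 rad of upright; pushed over towards the case to below about 1.2 rad it sinks shut by itself in a few seconds (or follow it down). Pushing takes 1 to 3 N at the free edge.
- door_edge (a point): Middle of the free edge of the door, a 180 x 250 mm aluminium-framed clear panel, 8 mm thick, 250 g (180 mm from the hinge, half-way through the 8 mm thickness). When the door is open this is the middle of its top edge; the outer face, to be pushed to shut it, looks away from the case.
- round: Petrified wood round, a disc 90 mm across and 26 mm thick standing on edge on a flat sawn foot 24 mm thick and 56 mm wide, 92 mm tall in all, about 0.4 kg. Origin: centre of the foot's underside as it stands. Its own x axis is the normal of the polished, ringed face (it looks horizontally away from the hinge at the start and must point up at the end); z runs from the foot through the disc's centre.
- round_center (a point): Centre of the round's disc, 47 mm above the foot's underside, mid-thickness; axes as round.
- ring_gauge: Steel ring gauge, 42 mm outside, 14 mm high, lying flat in the case beside the round; bystander. Origin: centre of its underside.
- jade: Chunk of green jade, 42 mm wide, 29 mm high, in the case on the other side of the round; bystander (it and the ring gauge may be swapped). Origin: centre of its underside.
- settings_tray: Plastic tray of empty cabochon settings, 90 x 130 x 16 mm, on the ledge behind the open door; bystander. Origin: centre of its underside.
- jar: Small closed jar, 48 mm wide, 70 mm high, outside the case on the side away from the hinge; bystander. Origin: centre of its underside.
- ring_cone: Wooden ring cone, 52 mm wide foot, 77 mm high, outside the case on the side away from the hinge; bystander. Origin: centre of its underside.
- brush: Dusting brush lying on the ledge beyond the far end of the case; bystander. Origin: its underside.
Not all that is in view belongs to the job. Several things have the shape of the round; the one meant has the colours described above.

How it is judged:
By the outcome, as a careful person would: the job done as asked, in the order asked, and still so for the second after the job is handed in, with the robot touching nothing.
It also fails if it takes over 48 s, if anything falls off the work surface, if the arm or the gripper's body presses on something with over 40 N, if the wrist force passes 120 N, or if a joint passes its speed limit or range.

ROBOT

A 6-joint arm with a two-finger parallel gripper is mounted at the origin on the work surface. World frame = base frame: x ahead of the robot, y to its left, z up, the work surface at z = 0. Lengths are in m, angles in rad, forces in N, time in s.
With the tool pointing down it reaches from about 0.25 to 0.775 m from the base axis. Payload 4 kg.
Tool frame: the origin (TCP) lies midway between the tips of the shut fingers; the grasp point (between the pads) lies 19 mm behind it; y points along the fingers, x is the direction in which the jaws open and shut, and the axes are right-handed (so a half turn about y gives the same grasp; the last joint's range is limited). The gripper opens to 94 mm and grips with 3 to 60 N. Pads are 16 mm wide; open, the fingers measure 119 mm over their backs; the gripper's body (75 mm by 177 mm) begins 78 mm behind the grasp point.
Start: joints at [1.169, 0.087, 1.371, -0, 1.684, -0.103], TCP at [0.162, 0.526, 0.206] pointing down, gripper open.
Joint ranges: [-3.1, 3.1], [-0.76, 2.03], [0.27, 2.55], [-1.08, 4.22], [0.17, 2.65], [-2.57, 2.57]. Speed limits (rad/s): [2.79, 2.79, 3.14, 3.14, 3.14, 3.14].

INTERFACE

Orientations are given as [roll, pitch, yaw] about the fixed x, y, z axes, in that order (R = Rz(yaw) Ry(pitch) Rx(roll)).
In Python, from bench import robot gives the robot as it stands.
- The arm moves only by the shell command python3 -m creep 'ROWS'. ROWS is JSON, a list of rows, each a list of 7 numbers: the shift along the tool's x, y, z in mm, then the turn, a rotation vector about the tool's x, y, z in degrees, then the closure in counts, from 0 (fully open) to 255 (shut). A call has 1 to 5 rows; each row is the pose to reach, as a shift and turn from the pose commanded when the call began, along the tool's axes at that moment; what a row does not reach only later rows make up. A row lasts 1/8 s, in which the tool goes at most 62.5 mm and 10.7 degrees, less where a joint would pass 70% of its speed; a pose out of reach is approached as far as the arm can. A call with a gripper value outside its range is refused whole. The fingers move at their own pace and stop on an object; the grip force is fixed at half the most. Time passes only in rows, so rows that repeat a pose let the fingers close. It gives the time, the measured TCP pose, the force and the opening at its end, in the units of the state.
- robot.get_obs(): the state, without advancing time (a new reading comes with each control period).
- robot.snapshot(name): name is "scene" or "side" or "wrist"; returns a dict with "color" (384x512x3 uint8, blue, green, red), "fx", "fy", "cx", "cy" (pixels), "k1" (the pictures are not rectified: a ray, as slopes to the right and down, at radius r is drawn at 1 + k1 r^2 times it, then the intrinsics apply), "world_from_camera" (4x4, takes a point from camera to world coordinates); the wrist camera has in their place "mount" (4x4, takes a point from camera to tool coordinates, whose origin is the TCP and whose axes are the tool frame's). Camera axes: x right, y down, z forward; pixel columns grow to the right and rows downward; lengths in m; the calibration is good to about 2 mm. A picture is of the moment at which its call begins: read the wrist's pose just before it. There is no depth.
- robot.close_job(): hands the job in, once; it reports no verdict.
Trained networks look in the newest picture that a camera, given by its name, has taken for a name from the list of things; names that differ only in an ending like _2 or _b are one class to them, and where a whole thing is asked for, a point or a joint stands for the part that bears it (a point fixed in the world has none). Each returns a list of dicts, best first, with "p" (0 to 1); they miss things now and then, are a little off and sometimes report something else, mostly with a low value. They report only what shows in the picture. A call takes as long as a camera call. They do not tell look-alikes from the thing itself.
- robot.spot_in(name, camera): "point" ([x, y, z] in m, in world coordinates, good to about 4 mm: the middle of the surface that is visible of it).
- robot.landmark_of(name, camera): "point" ([x, y, z] in m, in world coordinates, good to about 4 mm: a listed point, or the origin of a listed thing).
The state is a dict: "time": time; "joint_positions": joint angles; "qvel": joint speeds; "joint_torque": joint torques, N m; "tool_pos": TCP position; "ee_rot": TCP orientation; "wrist_force": force on the tool from outside, world axes, zero at the start; "wrist_torque": the same for the moment, N m; "width": finger opening in m.
Only numpy, scipy, OpenCV 4.12 (cv2) and the standard library are available. Lean on these libraries where they do the work, as an engineer would, in place of code of your own. Each camera call takes 0.05 s, during which the arm holds its last target.

## Working session

There is one attempt and no reset: what is moved stays moved. The work goes in short steps, Python scripts to look and compute and a shell command to move; the robot and the scene stay as the last step left them, time stands still between calls to the robot, and variables do not carry over. Pictures are saved under pics/ and viewed, and the job is handed in when it is done.

```bash
ls; mkdir -p pics; cat > h.py <<'E'
from bench import robot
import cv2, numpy as np
def snap(n,f):
    s=robot.snapshot(n); cv2.imwrite('pics/'+f,s['color']); return s
E
python3 - <<'E'
from h import *
o=robot.get_obs(); print({k:np.round(v,3).tolist() for k,v in o.items()})
for c in ['scene','side','wrist']:
    s=snap(c,c+'0.png')
    if 'world_from_camera' in s: print(c,np.round(s['world_from_camera'],3).tolist())
    for n in ['case','door_edge','case_door','round','round_center','ring_gauge','jade','settings_tray','jar','ring_cone']:
        for k in ['landmark_of']:
            try: print(c,n,[(np.round(d['point'],3).tolist(),round(d['p'],2)) for d in getattr(robot,k)(n,c)][:4])
            except Exception as e: print(c,n,e)
print(robot.get_obs()['time'])
E
```

```text
pics
{'time': 0.0, 'joint_positions': [1.169, 0.088, 1.372, -0.0, 1.684, -0.103], 'qvel': [0.0, 0.001, 0.0, 0.0, -0.0, -0.0], 'joint_torque': [-0.002, -34.017, -30.243, 0.072, 0.033, -0.0], 'tool_pos': [0.162, 0.525, 0.204], 'ee_rot': [-1.571, 0.002, 1.272], 'wrist_force': [0.493, -0.425, 0.25], 'wrist_torque': [0.031, 0.043, -0.0], 'width': 0.094}
scene [[0.792, 0.331, -0.513, 0.966], [0.61, -0.463, 0.643, -0.5], [-0.024, -0.822, -0.569, 0.568], [0.0, 0.0, 0.0, 1.0]]
scene case [([0.5, -0.092, -0.001], 0.91), ([0.5, -0.139, 0.056], 0.3), ([0.464, 0.039, 0.222], 0.26)]
scene door_edge [([0.466, 0.04, 0.221], 0.59), ([0.628, -0.252, 0.004], 0.37)]
scene case_door it knows: brush, case, door_edge, jade, jar, ring_cone, ring_gauge, round, round_center, settings_tray
scene round [([0.504, -0.138, 0.008], 0.76), ([0.28, -0.196, -0.002], 0.56)]
scene round_center [([0.279, -0.193, 0.051], 0.93), ([0.503, -0.138, 0.058], 0.88), ([0.51, -0.138, 0.01], 0.25)]
scene ring_gauge [([0.6, -0.109, 0.006], 0.53)]
scene jade [([0.416, -0.148, 0.013], 0.64)]
scene settings_tray []
scene jar [([0.63, -
[... 465 characters left out ...]
ide round [([0.278, -0.195, 0.0], 0.64), ([0.508, -0.136, 0.007], 0.59), ([0.431, 0.118, 0.002], 0.59), ([0.63, -0.251, 0.001], 0.34)]
side round_center [([0.506, -0.142, 0.052], 0.66), ([0.275, -0.196, 0.046], 0.61)]
side ring_gauge []
side jade [([0.419, -0.15, 0.005], 0.53)]
side settings_tray [([0.431, 0.117, 0.002], 0.85)]
side jar [([0.629, -0.251, 0.0], 0.98)]
side ring_cone [([0.502, -0.278, -0.004], 0.84)]
wrist case []
wrist door_edge []
wrist case_door it knows: brush, case, door_edge, jade, jar, ring_cone, ring_gauge, round, round_center, settings_tray
wrist round []
wrist round_center []
wrist ring_gauge []
wrist jade []
wrist settings_tray []
wrist jar []
wrist ring_cone []
1.5
```

View pics/scene0.png

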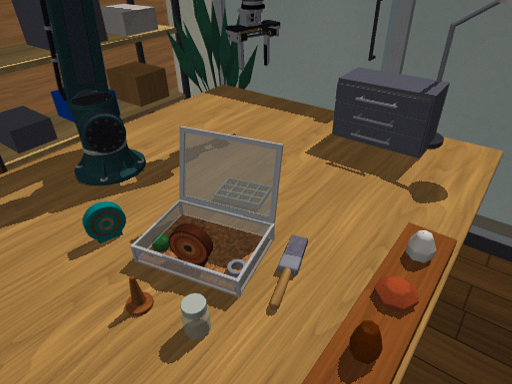

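View pics/side0.png

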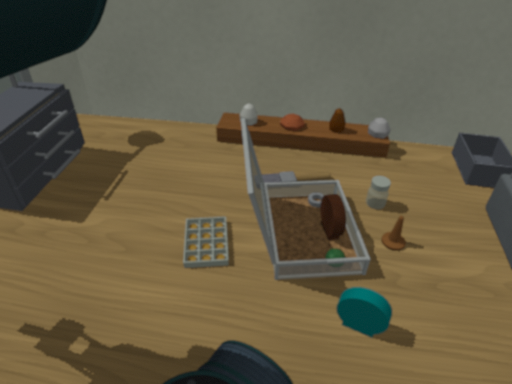

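The petrified round is the reddish-brown ringed disc in the case, at scene (190,243) and side (333,216). The look-alike is the teal disc outside at scene (104,221) and side (364,311). The dark brown stones at scene (366,342) and side (338,120) are on the plank, not in the case. Next I'll do a close crop and a model overlay.

```bash
cat >> h.py <<'E'
def proj(s,P,T=None):
    T=s['world_from_camera'] if T is None else T
    q=np.linalg.inv(np.array(T)); p=np.atleast_2d(P)@q[:3,:3].T+q[:3,3]
    m=p[:,:2]/p[:,2:]; r2=(m**2).sum(1,keepdims=True); m=m*(1+s['k1']*r2)
    return m*[s['fx'],s['fy']]+[s['cx'],s['cy']]
C=np.array([0.5,-0.093,0]); YAW=np.radians(104.4)
def W(p,C=C,yaw=None):
    yaw=YAW if yaw is None else yaw
    R=np.array([[np.cos(yaw),-np.sin(yaw),0],[np.sin(yaw),np.cos(yaw),0],[0,0,1]])
    return np.atleast_2d(p)@R.T+C
def CF(p):
    return (np.atleast_2d(p)-C)@np.array([[np.cos(YAW),-np.sin(YAW),0],[np.sin(YAW),np.cos(YAW),0],[0,0,1]])
E
cat > ov.py <<'E'
from h import *
import sys
tag=sys.argv[1]
th=float(sys.argv[2]); ru,rv,ryaw=map(float,sys.argv[3:6])
for c,(x0,y0,x1,y1) in {'scene':(80,110,320,330),'side':(170,100,420,330)}.items():
    s=robot.snapshot(c); k=3
    im=cv2.resize(s['color'],None,fx=k,fy=k,interpolation=cv2.INTER_CUBIC)
    def line(P,col,close=True):
        q=(proj(s,W(P))*k+k/2).astype(int)
        cv2.polylines(im,[q.reshape(-1,1,2)],close,col,1)
    for z in (0,.048):
        line([[-.09,-.125,z],[.09,-.125,z],[.09,.125,z],[-.09,.125,z]],(0,255,0))
    e=[.09-.18*np.cos(th),.048+.18*np.sin(th)]
    line([[.09,-.125,.048],[e[0],-.125,e[1]],[e[0],.125,e[1]],[.09,.125,.048]],(255,255,0))
    a=np.linspace(0,2*np.pi,40)
    for x in(-.013,.013):
        c_,s_=np.cos(ryaw),np.sin(ryaw); y=.045*np.cos(a); z=.055+.045*np.sin(a)
        line(np.c_[ru+c_*x-s_*y, rv+s_*x+c_*y, z],(255,0,255))
    cr=im[y0*k:y1*k,x0*k:x1*k]
    cv2.imwrite(f'pics/ov_{c}_{tag}.png',cr)
E
python3 ov.py a 1.83 -.045 .006 0
python3 - <<'E'
from h import *
print(cv2.imread('pics/ov_scene_a.png').shape)
for n,p in dict(round=[.505,-.138,0],jade=[.417,-.149,0],rg=[.6,-.107,0],tray=[.431,.117,0],jar=[.63,-.25,0],cone=[.5,-.28,0],teal=[.278,-.195,0]).items(): print(n,CF(p).round(3))
E
```

```text
(660, 720, 3)
round [[-0.045  0.006  0.   ]]
jade [[-0.034  0.094  0.   ]]
rg [[-0.038 -0.093  0.   ]]
tray [[0.221 0.015 0.   ]]
jar [[-0.184 -0.087  0.   ]]
cone [[-0.181  0.047  0.   ]]
teal [[-0.044  0.24   0.   ]]
```

View pics/ov_scene_a.png

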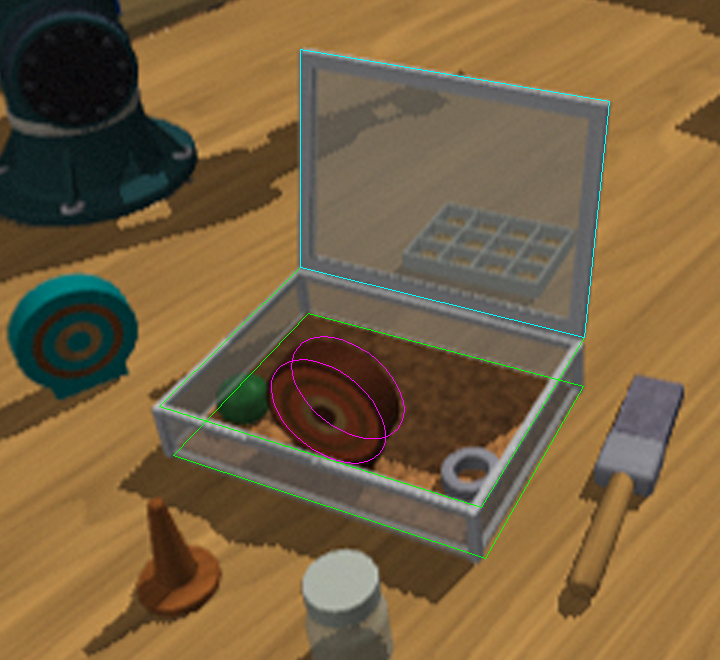

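View pics/ov_side_a.png

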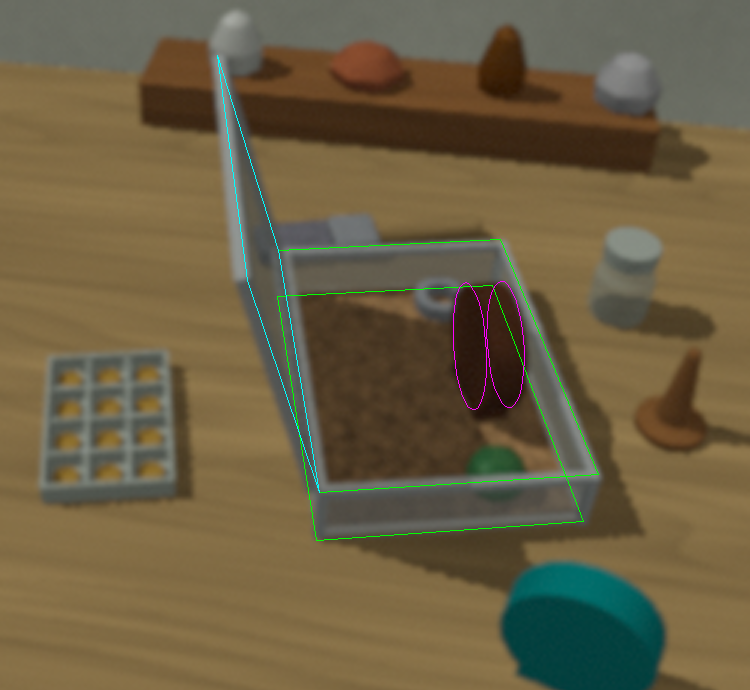

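Overlays fit: case centre (0.500, -0.093) with its x axis at about 104.4°, door at about 1.83 rad, round upright at case (-45, +6) mm with its ringed face looking away from the hinge. The red-brown ringed disc is the one to push. The door's edge is at z 0.22, so I'll travel above it.

```bash
cat >> h.py <<'E'
from scipy.spatial.transform import Rotation as Ro
def goto(p_case,yaw=YAW-np.pi/2):
    o=robot.get_obs(); R=Ro.from_euler('xyz',o['ee_rot'])
    t=W(p_case)[0]; sh=R.inv().apply(t-np.array(o['tool_pos']))*1000
    Rt=Ro.from_euler('xyz',[-np.pi/2,0,yaw]); rv=(R.inv()*Rt).as_rotvec(degrees=True)
    print('t',round(o['time'],2),'case',CF(o['tool_pos']).round(4),'target',t.round(3),'shift',sh.round(1),'rot',rv.round(1),'F',np.round(o['wrist_force'],1),'w',round(o['width'],3))
E
python3 -c "
from h import *
goto([-.085,.006,.29]);goto([-.085,.006,.085])"
```

```text
t 1.6 case [[0.6833 0.1736 0.2055]] target [ 0.515 -0.177  0.29 ] shift [-567.3  -84.5 -544.5] rot [-0.  58.5  0. ] F [ 0.4  0.1 -0.3] w 0.094
t 1.6 case [[0.6833 0.1736 0.2055]] target [ 0.515 -0.177  0.085] shift [-567.3  120.5 -544.5] rot [-0.  58.5  0. ] F [ 0.4  0.1 -0.3] w 0.094
```

```bash
python3 -m creep '[[-20,-50,-20,0,5,0,100],[-60,-85,-58,0,15,0,200],[-103,-88,-99,0,25,0,200],[-146,-88,-140,0,35,0,200],[-189,-88,-181,0,45,0,200]]'; python3 -c "
from h import *
goto([-.085,.006,.29])"
```

```text
time: 2.22
tool_pos: [0.2798, 0.2901, 0.2939]
ee_rot: [-1.571, -0.002, 0.481]
wrist_force: [0.5, 0.0, 0.8]
width: 0.0474
t 2.23 case [[0.4258 0.118  0.2939]] target [ 0.515 -0.177  0.29 ] shift [  -7.5    3.8 -522.9] rot [-0.  13.2  0.1] F [0.5 0.  0.8] w 0.047
```

```bash
python3 -m creep '[[-1,0,-58,0,5,0,200],[-3,2,-118,0,10,0,200],[-5,3,-178,0,13,0,200],[-6,3,-238,0,13,0,200],[-7,3,-298,0,13,0,200]]'; python3 -c "
from h import *
goto([-.085,.006,.29])"
```

```text
time: 2.85
tool_pos: [0.413, 0.0232, 0.2908]
ee_rot: [-1.571, -0.001, 0.259]
wrist_force: [0.3, 0.1, 0.3]
width: 0.0206
t 2.85 case [[0.1341 0.0554 0.2908]] target [ 0.515 -0.177  0.29 ] shift [  47.6    0.9 -219.5] rot [0.  0.5 0.1] F [0.3 0.1 0.3] w 0.021
```

```bash
python3 -m creep '[[10,0,-55,0,0,0,200],[22,0,-112,0,0,0,200],[35,0,-168,0,0,0,200],[48,0,-220,0,0,0,200],[48,0,-220,0,0,0,200]]'; python3 -c "
from h import *
goto([-.085,.006,.088]); snap('wrist','w1.png')"
```

```text
time: 3.48
tool_pos: [0.5159, -0.1782, 0.2882]
ee_rot: [-1.569, 0.003, 0.255]
wrist_force: [0.1, 0.8, -0.7]
width: 0.02
t 3.48 case [[-0.0864  0.0058  0.2882]] target [ 0.515 -0.177  0.088] shift [  0.4 200.2   1.1] rot [-0.1  0.2 -0.2] F [ 0.1  0.8 -0.7] w 0.02
```

View pics/w1.png

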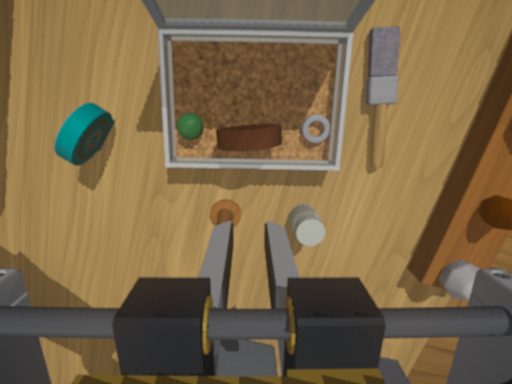

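Wrist view: round at (249,137), turned about 7–10° counter-clockwise in the case, jade at (190,126), gauge at (316,129), clear space behind it. I'll turn the tool 7° to match and descend in front of it.

```bash
python3 -m creep '[[3,50,1,0,-4,0,200],[5,110,1,0,-7,0,200],[5,165,1,0,-7,0,200],[5,205,1,0,-7,0,200],[5,205,1,0,-7,0,200]]'; python3 -c "
from h import *
goto([-.085,.001,.083])"; python3 ov.py b 1.83 -.045 .006 0.12
```

```text
time: 4.15
tool_pos: [0.517, -0.1704, 0.0824]
ee_rot: [-1.565, 0.005, 0.383]
wrist_force: [0.1, -1.1, 0.2]
width: 0.0204
t 4.15 case [[-0.0792  0.0028  0.0824]] target [ 0.52  -0.176  0.083] shift [ 1.  -0.6 -5.9] rot [-0.3  7.6 -0.3] F [ 0.1 -1.1  0.2] w 0.02
```

View pics/ov_side_b.png

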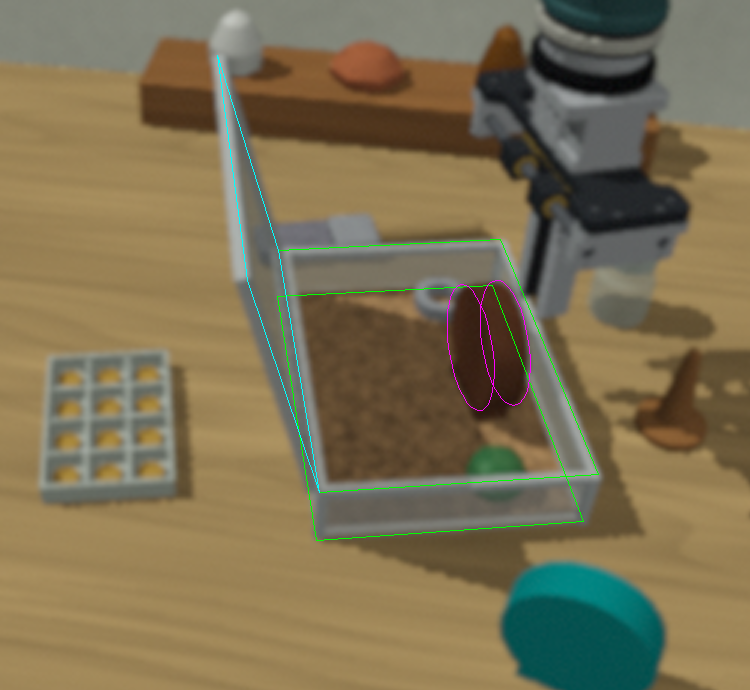

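View pics/ov_scene_b.png

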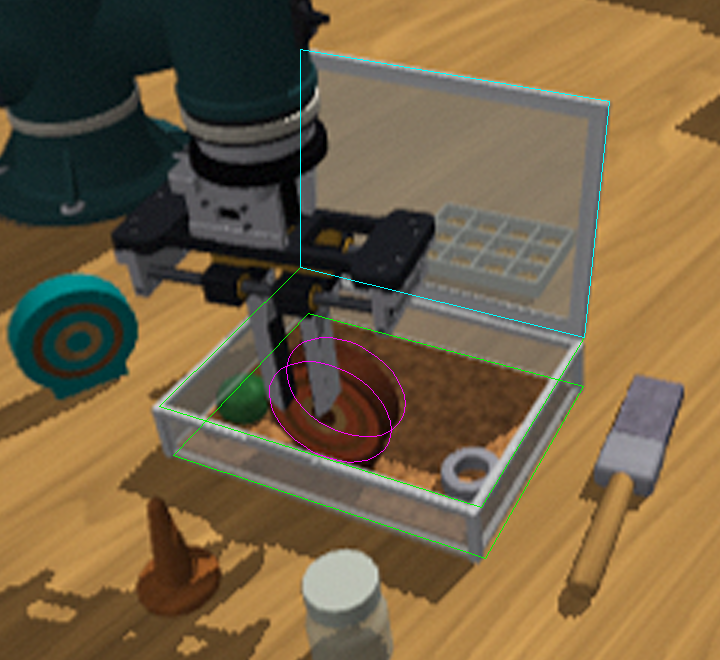

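```bash
python3 -c "
from h import *
o=robot.get_obs()
for c,(a,b) in {'scene':(80,110),'side':(170,100)}.items():
  s=robot.snapshot(c); print(c,((proj(s,[o['tool_pos'],W([-.06,.004,.085])[0]])-[a,b])*3).round())
"; python3 -m creep '[[0,0,2,0,0,0,200],[0,0,5,0,0,0,200],[0,0,8,0,0,0,200],[0,0,10,0,0,0,200]]'
```

```text
scene [[308. 400.]
 [321. 381.]]
side [[541. 301.]
 [511. 309.]]
time: 4.85
tool_pos: [0.5161, -0.1635, 0.0855]
ee_rot: [-1.571, -0.0, 0.382]
wrist_force: [-0.7, 0.1, 0.3]
width: 0.02
```

```bash
python3 -m creep '[[0,1,3,0,0,0,200],[0,1,6,0,0,0,200],[0,1,9,0,0,0,200],[0,1,12,0,0,0,200]]'; python3 -c "
from h import *
goto([-.085,.001,.083])"; python3 ov.py c 1.83 -.045 .006 0.12
```

```text
time: 5.35
tool_pos: [0.5117, -0.1524, 0.0846]
ee_rot: [-1.571, -0.0, 0.382]
wrist_force: [-0.5, -1.0, 0.6]
width: 0.0203
t 5.35 case [[-0.0605  0.0034  0.0846]] target [ 0.52  -0.176  0.083] shift [ -0.8   1.6 -24.6] rot [0.  7.5 0. ] F [-0.5 -1.   0.6] w 0.02
```

View pics/ov_side_c.png

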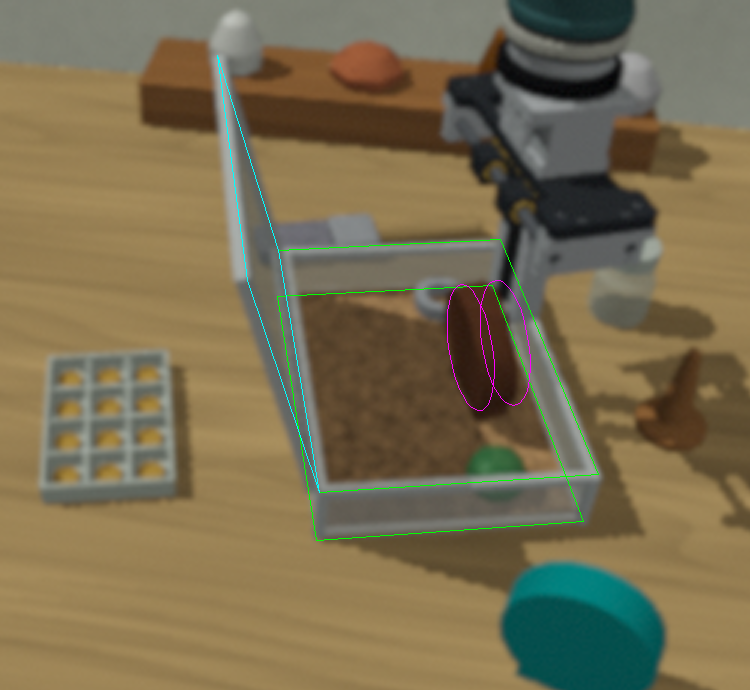

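```bash
python3 -m creep '[[0,0,3,0,0,0,200],[0,0,6,0,0,0,200],[0,0,9,0,0,0,200],[0,0,11,0,0,0,200]]'; python3 ov.py d 1.83 -.045 .006 0.12
```

```text
time: 5.95
tool_pos: [0.5074, -0.142, 0.0843]
ee_rot: [-1.57, 0.0, 0.382]
wrist_force: [-0.4, 0.5, -0.0]
width: 0.0204
```

View pics/ov_side_d.png

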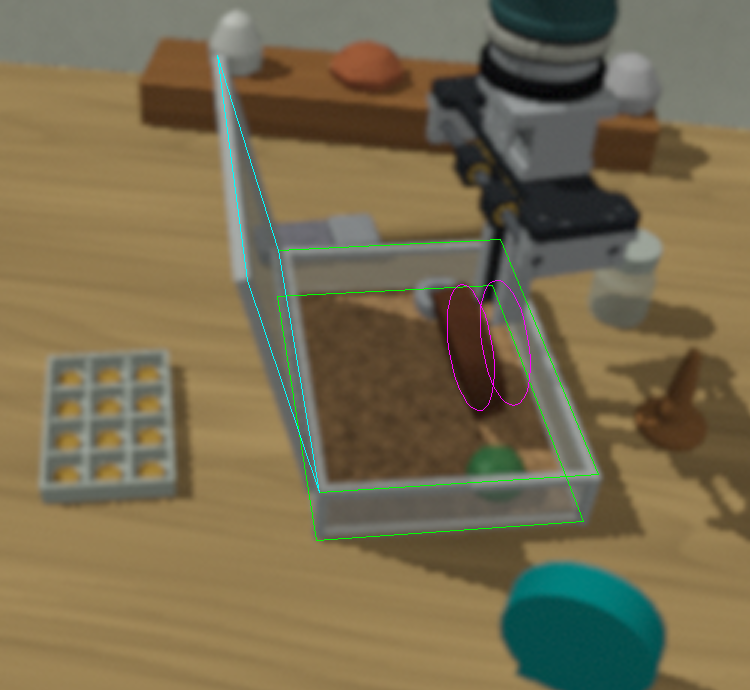

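View pics/ov_scene_d.png

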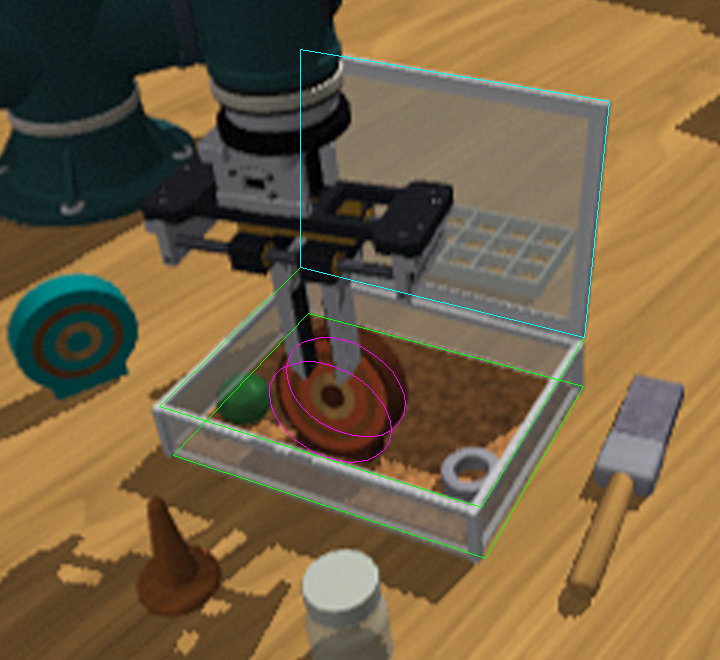

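```bash
python3 - <<'E'
from h import *
goto([-.085,.001,.083]); snap('wrist','w2.png')
E
```

```text
t 6.05 case [[-0.0494  0.0051  0.0843]] target [ 0.52  -0.176  0.083] shift [ -0.6   1.3 -35.9] rot [-0.   7.5 -0. ] F [-0.1  0.2  0.3] w 0.02
```

View pics/w2.png

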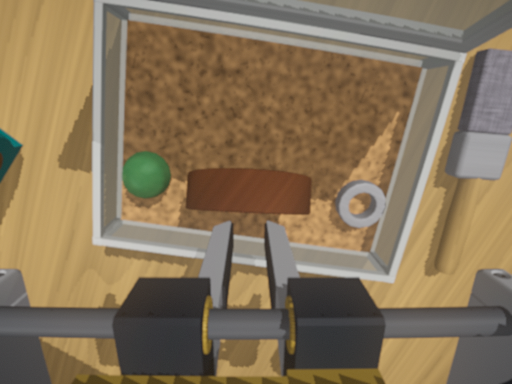

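It is tilting squarely, aligned with the fingertips (scene crop face centre at (330,397); wrist view (249,190), side on). Continue slowly past balance.

```bash
python3 -m creep '[[0,0,3,0,0,0,200],[0,0,6,0,0,0,200],[0,0,9,0,0,0,200],[0,0,11,0,0,0,200],[0,0,11,0,0,0,200]]'; python3 ov.py e 1.83 -.045 .006 0.12
```

```text
time: 6.72
tool_pos: [0.5035, -0.132, 0.0845]
ee_rot: [-1.571, -0.0, 0.382]
wrist_force: [0.6, 0.5, 0.1]
width: 0.0202
```

View pics/ov_scene_e.png

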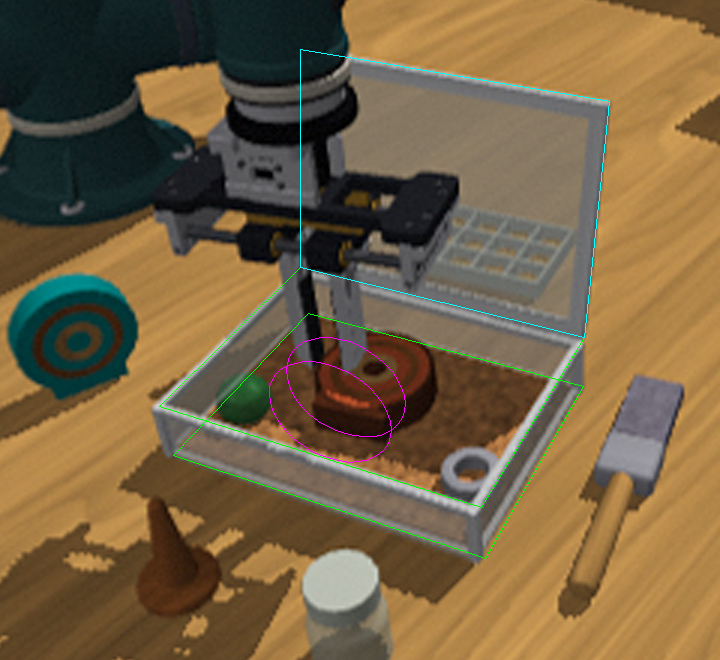

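The round lies flat, ringed face up (crop (375,370)), clear of jade and gauge. Now raise and cross over to behind the door.

```bash
python3 -m creep '[[0,-55,-1,0,3,0,230],[0,-115,-2,0,7,0,255],[0,-175,-2,0,7,0,255],[0,-212,0,0,7,0,255],[0,-215,0,0,7,0,255]]'; python3 -c "
from h import *
goto([.185,.0,.3])"
```

```text
time: 7.45
tool_pos: [0.5047, -0.1327, 0.3034]
ee_rot: [-1.575, -0.006, 0.26]
wrist_force: [0.2, -0.2, 0.8]
width: 0.0002
t 7.45 case [[-0.0396  0.0053  0.3034]] target [0.454 0.086 0.3  ] shift [  7.2   2.4 224.5] rot [0.3 0.5 0.4] F [ 0.2 -0.2  0.8] w 0.0
```

```bash
python3 -m creep '[[1,0,55,0,0,0,255],[3,0,112,0,0,0,255],[5,0,170,0,0,0,255],[7,0,222,0,0,0,255],[7,0,225,0,0,0,255]]'; python3 -c "
from h import *
goto([.185,.0,.195])
for n in ['round','door_edge','jade','ring_gauge']:
  for c in ['scene','side']:
    robot.snapshot(c); print(n,c,[(CF(d['point']).round(3).tolist(),round(d['p'],2)) for d in robot.landmark_of(n,c)])"
```

```text
time: 8.07
tool_pos: [0.4511, 0.0896, 0.2975]
ee_rot: [-1.57, 0.003, 0.265]
wrist_force: [0.0, -1.2, -0.5]
width: 0.0001
t 8.07 case [[0.189  0.002  0.2975]] target [0.454 0.086 0.195] shift [  2.2 102.5  -4.2] rot [-0.1  0.8 -0.2] F [ 0.  -1.2 -0.5] w 0.0
round scene [([[-0.043, 0.235, -0.002]], 0.85), ([[-0.031, 0.005, 0.022]], 0.64)]
round side [([[-0.031, 0.007, 0.019]], 0.84), ([[-0.045, 0.237, 0.003]], 0.61)]
door_edge scene [([[0.14, 0.001, 0.223]], 0.86)]
door_edge side [([[0.134, 0.001, 0.221]], 0.63), ([[0.016, 0.01, 0.019]], 0.58)]
jade scene [([[-0.035, 0.09, 0.009]], 0.63)]
jade side [([[-0.033, 0.093, 0.006]], 0.62)]
ring_gauge scene [([[-0.037, -0.096, 0.007]], 0.7)]
ring_gauge side [([[-0.039, -0.094, 0.008]], 0.69), ([[0.013, 0.008, 0.018]], 0.66)]
```

```bash
python3 -m creep '[[0,50,0,0,0,0,255],[0,98,0,0,0,0,255],[0,102,0,0,0,0,255],[0,102,-8,0,0,0,255],[0,102,-16,0,0,0,255]]'; python3 -c "
from h import *
goto([.04,.0,.195])"; python3 ov.py f 1.83 -.045 .006 0.12
```

```text
time: 9.5
tool_pos: [0.4584, 0.0711, 0.2005]
ee_rot: [-1.572, -0.005, 0.26]
wrist_force: [-0.1, 0.4, 0.6]
width: 0.0005
t 9.5 case [[ 0.1693 -0.0005  0.2005]] target [ 0.49  -0.054  0.195] shift [  -1.6    5.7 -129.3] rot [0.1 0.5 0.3] F [-0.1  0.4  0.6] w 0.0
```

View pics/ov_side_f.png

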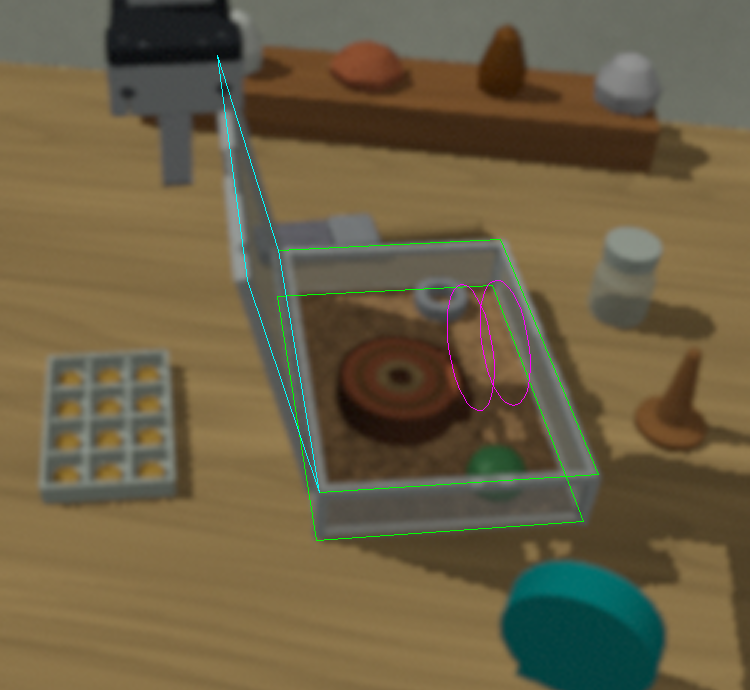

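Finger is behind the door's outer face, clear of the tray (side crop: finger (177,165), door (225,150)). Push.

```bash
python3 -m creep '[[0,3,-9,0,0,0,255],[0,5,-18,0,0,0,255],[0,5,-27,0,0,0,255],[0,5,-36,0,0,0,255],[0,5,-45,0,0,0,255]]' && python3 -m creep '[[0,0,-9,0,0,0,255],[0,0,-18,0,0,0,255],[0,0,-27,0,0,0,255],[0,0,-36,0,0,0,255],[0,0,-45,0,0,0,255]]'; python3 ov.py g 1.4 -.045 .006 0.12;  python3 -c "
from h import *
goto([.04,.0,.195])"
```

```text
time: 10.22
tool_pos: [0.4683, 0.0276, 0.1926]
ee_rot: [-1.571, -0.0, 0.26]
wrist_force: [-0.7, 1.2, 1.6]
width: 0.0003
time: 10.85
tool_pos: [0.4796, -0.0159, 0.1921]
ee_rot: [-1.57, 0.001, 0.26]
wrist_force: [-0.6, 1.0, -0.7]
width: 0.0008
t 10.95 case [[0.0791 0.0004 0.1922]] target [ 0.49  -0.054  0.195] shift [  0.1  -2.7 -39.1] rot [ 0.   0.4 -0. ] F [-0.5  0.3 -0.2] w 0.0
```

View pics/ov_side_g.png

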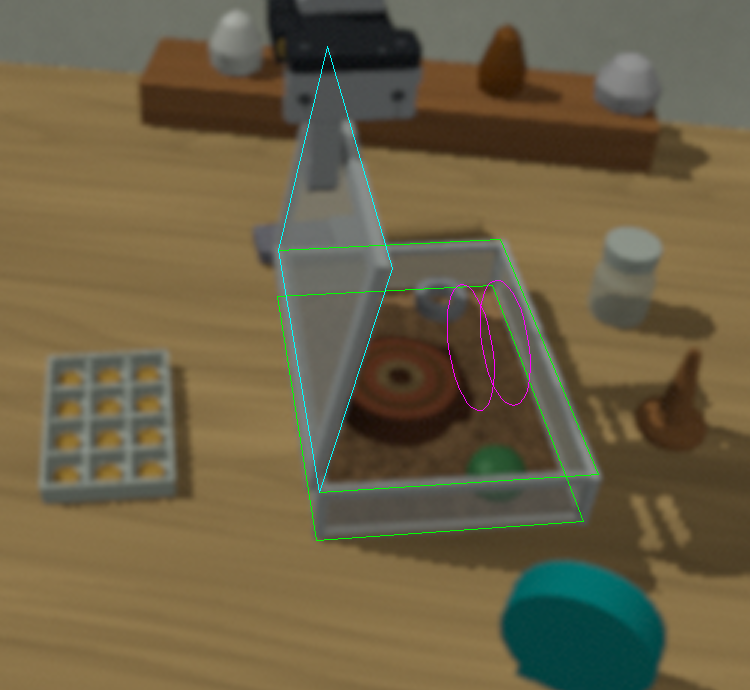

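The door is at about 1.4 rad, followed by the finger. Push on to below 1.2 rad.

```bash
python3 -m creep '[[0,0,-9,0,0,0,255],[0,0,-18,0,0,0,255],[0,0,-27,0,0,0,255],[0,0,-36,0,0,0,255],[0,0,-45,0,0,0,255]]' && python3 -m creep '[[0,0,-5,0,0,0,255],[0,0,-10,0,0,0,255],[0,0,-10,0,0,0,255],[0,0,-10,0,0,0,255],[0,0,-10,0,0,0,255]]'; python3 ov.py h 1.1 -.045 .006 0.12
```

```text
time: 11.58
tool_pos: [0.4915, -0.0596, 0.1925]
ee_rot: [-1.571, -0.0, 0.26]
wrist_force: [0.9, -0.8, 0.1]
width: 0.0005
time: 12.2
tool_pos: [0.4938, -0.0683, 0.1925]
ee_rot: [-1.571, -0.0, 0.26]
wrist_force: [-0.2, -0.4, 1.1]
width: 0.0008
```

View pics/ov_side_h.png

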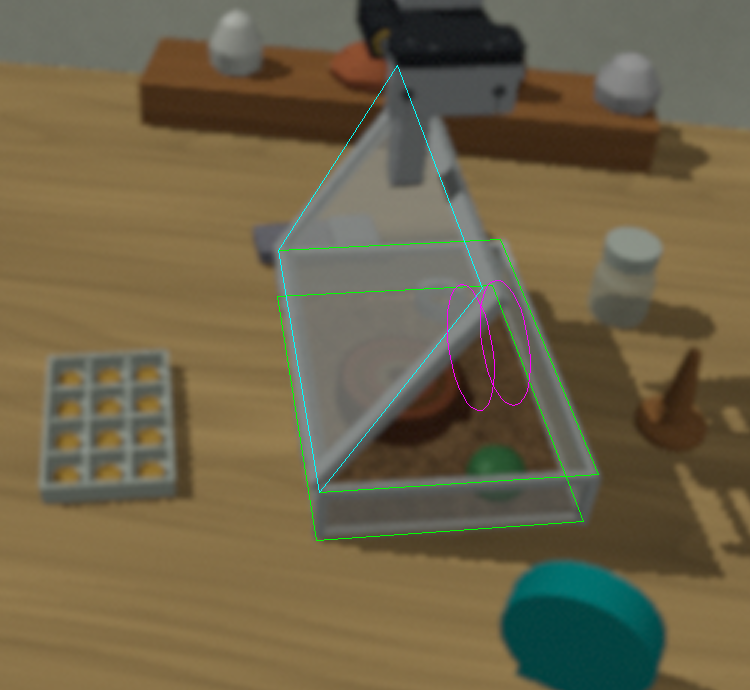

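The door is at about 1.0 rad and sinking on its own, away from the finger. Move up and back, and wait.

```bash
python3 -m creep '[[0,-20,15,0,0,0,255],[0,-50,30,0,0,0,255],[0,-70,60,0,0,0,255],[0,-80,110,0,0,0,255],[0,-80,160,0,0,0,255]]' && for i in 1 2 3 4; do python3 -m creep '[[0,0,0,0,0,0,255],[0,0,0,0,0,0,255],[0,0,0,0,0,0,255],[0,0,0,0,0,0,255],[0,0,0,0,0,0,255]]'|head -1; done; python3 ov.py i 0 -.045 .006 0.12
```

```text
time: 12.92
tool_pos: [0.4528, 0.0874, 0.2739]
ee_rot: [-1.571, -0.003, 0.259]
wrist_force: [0.6, 0.2, -0.4]
width: 0.0003
time: 13.55
time: 14.18
time: 14.8
time: 15.42
```

View pics/ov_side_i.png

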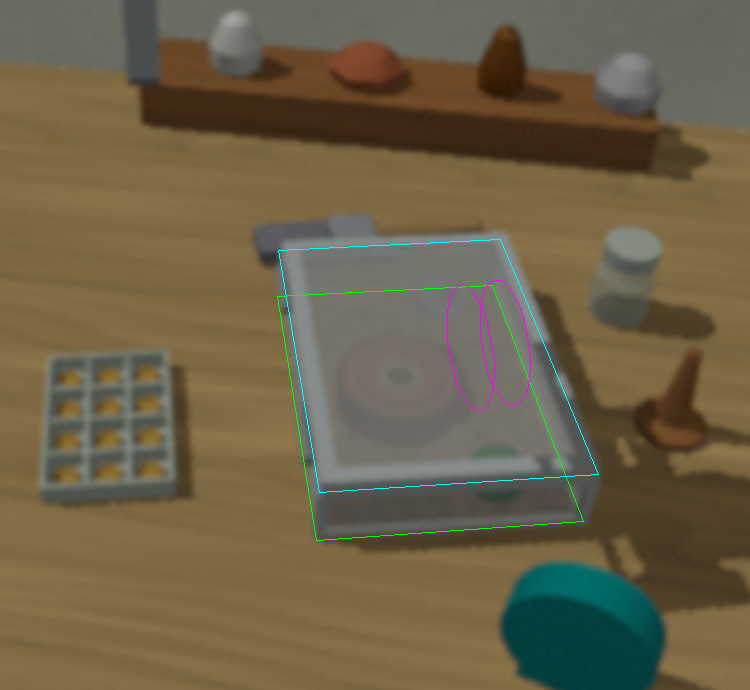

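View pics/ov_scene_i.png

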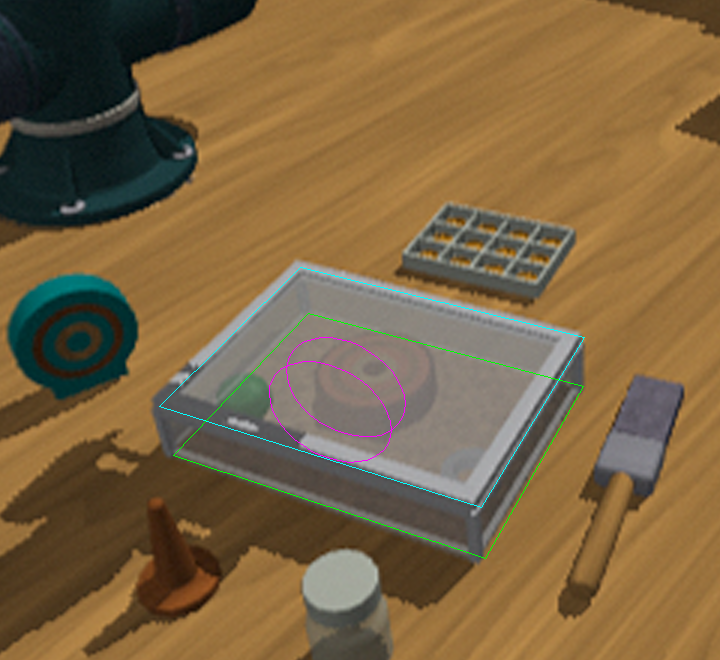

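```bash
for i in 1 2 3 4; do python3 -m creep '[[0,0,0,0,0,0,255],[0,0,0,0,0,0,255],[0,0,0,0,0,0,255],[0,0,0,0,0,0,255],[0,0,0,0,0,0,255]]'|head -1; done; python3 ov.py j 0 -.045 .006 0.12; python3 -c "
from h import *
for c in ['scene','side']:
  a=cv2.imread(f'pics/ov_{c}_i.png');b=cv2.imread(f'pics/ov_{c}_j.png'); print(c,cv2.absdiff(a,b).max(), (cv2.absdiff(a,b).max(2)>25).sum())
  robot.snapshot(c); print([(CF(d['point']).round(3).tolist(),round(d['p'],2)) for d in robot.landmark_of('door_edge',c)])
  for n in ['jade','ring_gauge','jar','ring_cone','settings_tray','round']: print(n,[(CF(d['point']).round(3).tolist(),round(d['p'],2)) for d in robot.landmark_of(n,c)])
"
```

```text
time: 16.15
time: 16.77
time: 17.4
time: 18.02
scene 13 0
[([[-0.088, 0.002, 0.051]], 0.96)]
jade []
ring_gauge []
jar [([[-0.185, -0.086, 0.006]], 0.65)]
ring_cone [([[-0.185, 0.047, -0.003]], 0.73)]
settings_tray [([[0.221, 0.013, -0.001]], 0.83)]
round [([[-0.044, 0.238, -0.0]], 0.76)]
side 9 0
[([[-0.093, 0.003, 0.05]], 0.74)]
jade []
ring_gauge []
jar [([[-0.184, -0.087, 0.0]], 0.93)]
ring_cone []
settings_tray [([[0.224, 0.018, 0.004]], 0.57)]
round [([[-0.042, 0.239, -0.0]], 0.63), ([[0.224, 0.016, 0.003]], 0.47)]
```

View pics/ov_scene_j.png

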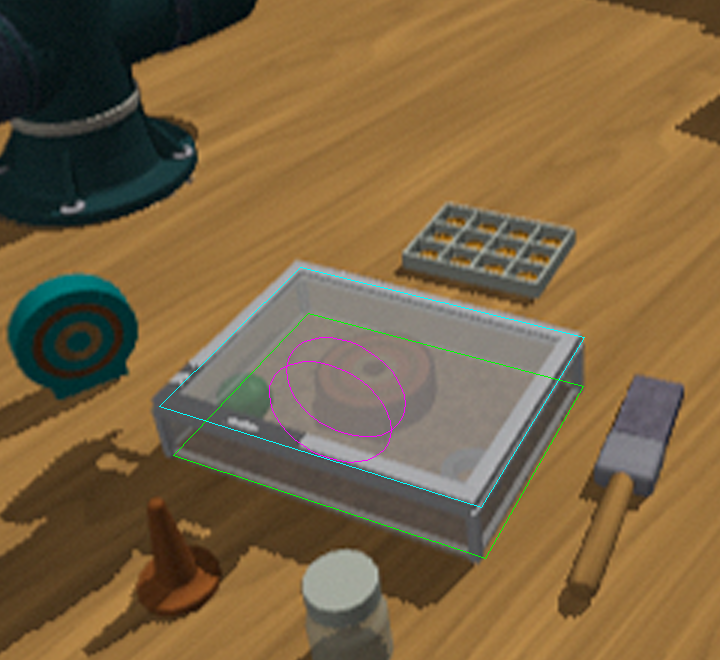

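The door is shut and still: its edge is at case (-90, 2, 50) mm, against an ideal of (-90, 0, 48–52). Nothing moved between pictures taken 2.5 s apart.

```bash
python3 -c "
from bench import robot
print(robot.close_job())"
```

```text
the job is handed in; nothing more can be done
None
```

The round lies flat on the cork with its ringed face up, and the clear door is fully shut over it. I handed the job in at about 19 s of the 48 s allowed.

- **Round:** I tipped it over backwards with the fingertips, slowly and without gripping. The wrist force stayed at about 1–2 N throughout.
- **Door:** I pushed the outer face near the top until the door was down to about 1.0 rad. It then sank shut by itself while the arm moved clear.

**Last checks:**
- **Door position:** both cameras put the door's edge at rim height, about 50 mm. Nothing moved between pictures taken 2.5 s apart.
- **Bystanders outside the case:** the jar and the tray measured within a few mm of where they started. The ring cone was confirmed from the scene camera only, because the side camera's detector missed it in the last check. The brush was only checked by eye, and it looks unmoved.
- **Things under the door:** once the door was shut, the detectors no longer found the jade, the ring gauge or the round through the clear panel. In their place they reported the teal look-alike as the round. The pictures show all three in place, and just before I pushed the door, the jade and the ring gauge measured within about 4 mm of where they started.

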